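Turn a hot well plate over onto the cooling deck

TASK

Slide the turner under the hot well plate, push the plate home against the warmer's step with the turner's heel and keep it pressed there, firmly but gently (some 5 to 15 N), for about a second; then, with a wrist turn, flip it over the step onto the rubber-topped raised deck so that it lies flat with its wells and rails facing up. Only the turner may touch the plate, and never ram it or bear down hard on the warmer (25 N is too much). Then stand the turner back on its rubber mat, blade flat and centred as it was, let go, and leave everything else on the bench where it is.

Things in the scene. Friction and masses are not known exactly. Their poses are not given: they have to be found in the camera images.
- turner: Steel plate turner with a black plastic handle, 200 g, standing loose on its flat blade. x points from handle to blade tip, y across, z up when the blade lies flat. Blade 78 mm long (x -40 to +38 mm), 66 mm wide, 2.5 mm thick; the origin is on its underside near the middle.
- grip (a point): Middle of the turner's handle, where to grip: 103 mm behind the turner's origin, 65 mm above its underside. Handle: straight bar 85 mm long, 18 mm wide (y), 22 mm deep, rising backwards at 40 degrees, ending 40 mm past this point. Grip firmly (about 55 N) across the 18 mm, fingers pointing forward and down at 40 to 60 degrees, roughly along the handle.
- tip (a point): Middle of the blade's front edge, on the underside: 38 mm ahead of the turner's origin.
- heel (a point): Foot of the turner's heel, the upright steel wall at the rear of the blade that pushes a plate: front face 36 mm behind the turner's origin (this point, on the underside), 50 mm wide, 16 mm high, 4 mm thick. An 8 mm round neck goes on from it to the handle.
- mat: Black rubber mat, 140 (x) x 105 x 4 mm, fixed flat on the bench, on which the turner stands; origin at the centre of its underside, x roughly along the turner's. It and the grey tray beside it may be in either of two places.
- plate: Hot aluminium well plate, 80 (x) x 100 (y) x 15 mm, about 180 g, loose: a 9 mm slab with a rail 8 mm wide, 6 mm high along both 80 mm sides of its wells face. It starts wells down, standing on the rails on the lower deck. Origin midway between the rails' feet; z points out of the flat back (up at the start, down when turned); x roughly towards the step.
- plate_mid (a point): Centre of the well plate's solid, 7.5 mm from its origin along its z. Pushed squarely to the step with the heel, the plate lines up with it; lifting its near edge with the blade then rolls it over the step edge. It topples onto the raised deck once pushed about 10 degrees past upright.
- plate_mouth (a point): Middle of the plate's near edge, at the rails' feet (40 mm from the origin along -x): the mouth of the tunnel, 84 mm wide and 6 mm high, that runs under the plate between the rails along its x. The far edge, 80 mm on, starts 8 to 40 mm short of the step.
- warmer: White two-deck plate warmer fixed to the bench, 320 mm long (x), 200 mm wide (y). Origin on the bench under the middle of the step. x from -190 mm to 0: steel lower deck, top 30 mm above the bench, open at the front end. x from 0 to 130 mm: rubber-topped raised deck, top 36 mm above the bench. x points from the lower to the raised deck.
- step_edge (a point): Middle of the top edge of the 6 mm step between the decks (36 mm above the bench); the step runs along y and faces -x; same axes as the warmer.
- tray: Bystander: low grey divided tray, empty, 100 x 85 x 20 mm, beside the mat, loose.
- beaker: Bystander: beaker 90 mm high, beyond the warmer.
- bottle: Bystander: white bottle 130 mm high, beyond the warmer.
- dish: Bystander: clear dish, 90 mm across, 15 mm high, beyond the warmer.
- jar: Bystander: amber jar 60 mm high, to the left of the warmer.
- tipbox: Bystander: blue tip box 120 x 85 x 50 mm, to the left of the warmer.
Things that resemble listed ones, but are neither listed nor needed, are in the scene too. Leave any green, red or turquoise look-alike of the turner alone.

How it is judged:
On the way, in this order (a step that is already met when the one before it is completed fails the run):
1. the turner's blade has been slid at least 40 mm in under the plate while the plate still lies wells down (x of tip in the frame of plate between 0 and 0.045 m and y of tip in the frame of plate between -0.03 and 0.03 m and z of tip in the frame of plate between -0.006 and 0.006 m and angle between plate's own z axis and vertical below 0.3 rad), for 0.1 s.
2. the plate has been pressed home against the step by the turner, squarely, wells still down, with more than 4 N (x of plate_mid in the frame of step_edge above -0.043 m and angle between the x axis of plate and the x axis of warmer, either way round below 0.05 rad and angle between plate's own z axis and vertical below 0.15 rad and contact force between turner and plate above 4 N), for 0.5 s.
3. the plate lies wells up, flat, on the raised deck (angle between plate's own z axis and vertical above 3.08 rad and x of plate_mid in the frame of step_edge between 0.024 and 0.105 m and z of plate_mid in the frame of step_edge between 0.0045 and 0.0105 m and y of plate_mid in the frame of step_edge between -0.06 and 0.06 m and linear speed of plate below 0.02 m/s), for 0.2 s.
At the end, for the whole second after the job is handed in: The plate is at rest, wells up, flat within 3.5 degrees on the raised deck, its centre 24 to 105 mm past the step and within 60 mm of the middle line; the turner stands at rest on its mat, blade flat within 4.6 degrees, origin within 45 mm of the mat centre; nothing is held (all of step 3 and horizontal distance between turner and mat below 0.045 m and height (world z) of turner between 0 and 0.008 m and angle between turner's own z axis and vertical below 0.08 rad and linear speed of turner below 0.02 m/s); the robot touches nothing.
It fails at once if the gripper or arm touched the hot plate (contact force between any of the fingers, the arm and plate above 0.5 N).
It fails at once if the turner was pressed on the warmer with more than 25 N (contact force between turner and warmer above 25 N).
It fails at once if the turner was rammed into the plate with more than 25 N (contact force between turner and plate above 25 N).
It fails at once if a bystander was pushed more than 25 mm (distance of any of tray, beaker, bottle, dish, jar, tipbox from where it was at the start of the episode above 0.025 m).
It also fails if it takes over 61 s, if anything falls off the work surface, if the arm or the gripper's body presses on something with over 40 N, if the wrist force passes 120 N, or if a joint passes its speed limit or range.

ROBOT

A 6-joint arm with a two-finger parallel gripper is mounted at the origin on the work surface. World frame = base frame: x ahead of the robot, y to its left, z up, the work surface at z = 0. Lengths are in m, angles in rad, forces in N, time in s.
With the tool pointing down it reaches from about 0.35 to 0.775 m from the base axis. Payload 7.3 kg.
Tool frame: the origin (TCP) lies midway between the tips of the shut fingers; the grasp point (between the pads) lies 19 mm behind it (robot.grip_depth is the z of the grasp point in the tool frame, in m); z points along the fingers, y is the line along which they close (so a half turn about z gives the same grasp; the last joint's range is limited). The gripper opens to 92 mm and grips with 3 to 60 N. Pads are 19 mm wide; open, the fingers measure 130 mm over their backs; the gripper's body (75 mm by 190 mm) begins 47 mm behind the grasp point.
Start: joints at [1.133, 0.342, 1.524, -0, 1.275, -0.146], TCP at [0.151, 0.503, 0.227] pointing down, gripper open.
Joint ranges: [-2.53, 2.53], [-0.77, 2.02], [0.04, 2.7], [-1, 4.14], [0.28, 2.66], [-3.11, 3.11]. Speed limits (rad/s): [2.57, 2.57, 3.14, 3.14, 3.14, 3.14].

INTERFACE

Orientations are given as [roll, pitch, yaw] about the fixed x, y, z axes, in that order (R = Rz(yaw) Ry(pitch) Rx(roll)).
In Python, from cell import robot, viewer gives the robot as it stands.
- The arm moves only by the tool step_arm, never from a script. Its argument "increments" is a list of rows, each an object with "delta_pos": the shift along the tool's x, y, z in cm, a list of three; "dr": the turn, a rotation vector about the tool's x, y, z in degrees, a list of three; "fingers": the closure, from -1 (fully open) to 1 (shut), so that 0 is half open. In form: [{"delta_pos": [tx, ty, tz], "dr": [wx, wy, wz], "fingers": fingers}, ...]. A call has exactly 5 rows; each row is the pose to reach, as a shift and turn from the pose commanded when the call began, along the tool's axes at that moment; what a row does not reach only later rows make up. A row lasts 1/8 s, in which the tool goes at most 62.5 mm and 10.7 degrees, less where a joint would pass 70% of its speed; a pose out of reach is approached as far as the arm can. A call with a gripper value outside its range is refused whole. The fingers move at their own pace and stop on an object; "newtons" is the grip in N (left out, the last holds). Time passes only in rows, so rows that repeat a pose let the fingers close, or fill a call up. It gives the time, the measured TCP pose, the force, the opening and the grip force at its end, in the units of the state.
- robot.observe(): the state, without advancing time (a new reading comes with each control period).
- viewer.read_camera(name): name is "scene" or "side" or "wrist"; returns the picture (480x640x3 uint8, red, green, blue); there is no depth.
- viewer.camera_params(name): a dict with "K" (3x3 intrinsics, pixels), "k1" (the pictures are not rectified: a ray, as slopes to the right and down, at radius r is drawn at 1 + k1 r^2 times it, then the intrinsics apply), "T" (4x4, takes a point from camera to world coordinates). Camera axes: x right, y down, z forward; pixel columns grow to the right and rows downward; lengths in m; the calibration is good to about 2 mm. A picture is of the moment at which its call begins: read the wrist's pose just before it. camera_params takes no time and is no camera call; for the wrist camera it gives the pose at the moment of the call.
- robot.hand_in(): hands the job in; it is judged then, once.
The state is a dict: "time": time; "qpos": joint angles; "qvel": joint speeds; "joint_efforts": joint torques, N m; "tool_pos": TCP position; "tool_rot": TCP orientation; "contact_force": force on the tool from outside, world axes, zero at the start; "torque": the same for the moment, N m; "opening": finger opening in m; "grip_force": force on a finger pad.
Only numpy, scipy, OpenCV 4.12 (cv2) and the standard library are available. Lean on these libraries where they do the work, as an engineer would, in place of code of your own. Each camera call takes 0.05 s, during which the arm holds its last target. There are 200 camera calls.

## Working session

There is one attempt and no reset: what is moved stays moved. The work goes in short steps, Python scripts to look and compute and a tool call to move; the robot and the scene stay as the last step left them, time stands still between calls to the robot, and variables do not carry over. Pictures are saved under pics/ and viewed, at most 10 in all, crops included, and the job is handed in when it is done.

Besides the shell and the picture viewer there is one more tool, called after "Call:" in YAML: its name, and indented under it one key for each argument. step_arm: Moves the arm, as the interface text tells. Its arguments: {"type":"object","properties":{"increments":{"type":"array"},"newtons":{"type":"number"}},"required":["increments"]}

```bash
ls; mkdir -p pics
python3 - <<'E'
from cell import robot, viewer
import cv2,numpy as np
for n in ["scene","side"]:
    im=viewer.read_camera(n); cv2.imwrite(f"pics/{n}0.png",im[:,:,::-1])
    p=viewer.camera_params(n); print(n,p["K"].tolist(),p["k1"],np.round(p["T"],3).tolist())
s=robot.observe(); print(s, robot.grip_depth)
E
```

```text
pics
scene [[443.1979863763478, 0.0, 315.11573651902614], [0.0, 443.1979863763478, 243.8710630891453], [0.0, 0.0, 1.0]] -0.02901528921460682 [[0.385, 0.492, -0.781, 1.343], [0.923, -0.192, 0.334, -0.411], [0.015, -0.849, -0.528, 0.644], [0.0, 0.0, 0.0, 1.0]]
side [[519.8977053959266, 0.0, 327.9430937017306], [0.0, 519.8977053959266, 244.80013306647007], [0.0, 0.0, 1.0]] -0.13692725549611945 [[0.954, -0.208, 0.214, 0.187], [-0.298, -0.616, 0.729, -1.147], [-0.02, -0.759, -0.65, 1.056], [0.0, 0.0, 0.0, 1.0]]
{'time': 0.1, 'qpos': array([ 1.13302683e+00,  3.42620902e-01,  1.52488999e+00,  3.49399540e-06,
        1.27542076e+00, -1.45960505e-01]), 'qvel': array([ 5.42682698e-06, -3.70374613e-03, -5.14156781e-03,  2.12653195e-03,
        6.59070416e-04,  4.56529161e-04]), 'joint_efforts': array([ 1.21896315e-03, -4.32009208e+01, -2.44696462e+01,  7.18688406e-02,
        5.25998720e-02, -8.39410905e-05]), 'tool_pos': array([0.15084035, 0.50249317, 0.22614215]), 'tool_rot': array([-3.14026838e+00, -1.98053415e-04,  2.84978251e+00]), 'contact_force': array([-0.01491868, -0.22074674, -0.19500913]), 'torque': array([-0.01410891, -0.01009037,  0.00557424]), 'grip_force': 0.0, 'opening': 0.09204871507099878} -0.0188
```

View pics/scene0.png

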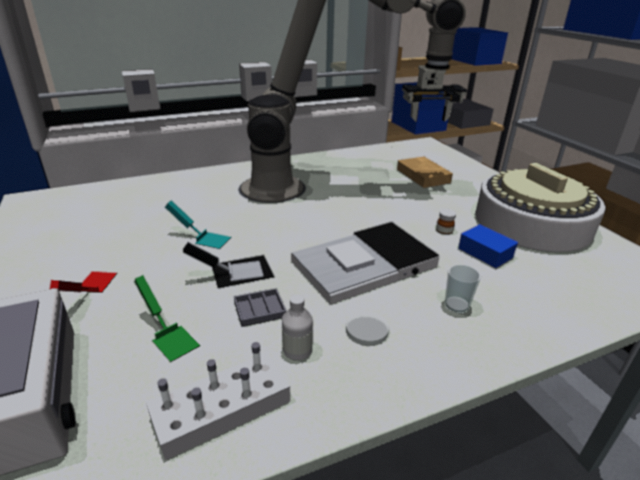

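View pics/side0.png

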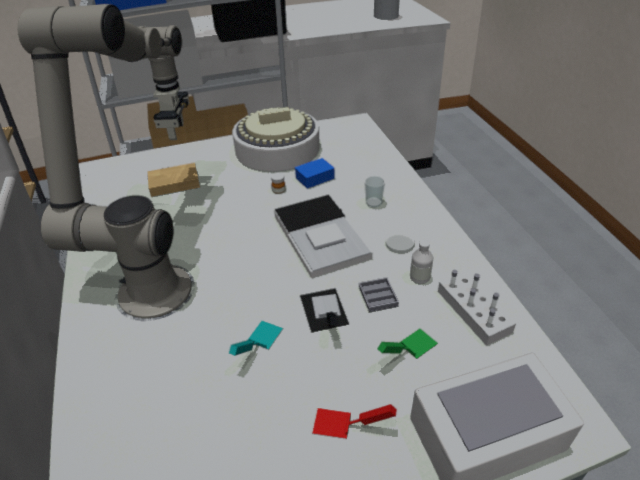

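The scene view shows the black/grey turner on its black mat at (240,270), the tray beside it at (260,305), and the warmer at (365,260) with its plate at (352,254). In the side view the mat is at (325,308), and the warmer runs from (345,265) at its open front to (310,212) at its black raised deck.

```bash
cat > h.py <<'E'
import numpy as np,cv2
from scipy.spatial.transform import Rotation as R
from cell import robot,viewer
def ray(p,px):
    q=np.atleast_2d(np.array(px,float)); K=p["K"]
    d=(q-[K[0,2],K[1,2]])/[K[0,0],K[1,1]]; u=d.copy()
    for _ in range(20): u=d/(1+p["k1"]*(u**2).sum(1,keepdims=True))
    D=np.c_[u,np.ones(len(u))]@p["T"][:3,:3].T
    return p["T"][:3,3],D
def onplane(p,px,z):
    o,D=ray(p,px); return o+D*((z-o[2])/D[:,2])[:,None]
def proj(p,X):
    X=np.atleast_2d(X); c=(X-p["T"][:3,3])@p["T"][:3,:3]; u=c[:,:2]/c[:,2:]
    u=u*(1+p["k1"]*(u**2).sum(1,keepdims=True)); return u*[p["K"][0,0],p["K"][1,1]]+[p["K"][0,2],p["K"][1,2]]
E
python3 - <<'E'
from h import *
im=cv2.imread("pics/side0.png"); c=im[185:345,265:405]
cv2.imwrite("pics/c1.png",cv2.resize(c,None,fx=3.75,fy=3.75,interpolation=cv2.INTER_CUBIC))
p=viewer.camera_params("side")
print(onplane(p,[(302,297),(336,290),(348,325),(313,331)],.004))
print(onplane(p,[(275,207),(325,196),(370,250),(322,270)],.033))
E
```

```text
[[ 0.39828801 -0.15900287  0.004     ]
 [ 0.49678777 -0.16301021  0.004     ]
 [ 0.48685373 -0.29608026  0.004     ]
 [ 0.39330203 -0.28675332  0.004     ]]
[[ 0.41502798  0.23993349  0.033     ]
 [ 0.59085835  0.24602497  0.033     ]
 [ 0.63608549 -0.06381214  0.033     ]
 [ 0.47497835 -0.10130264  0.033     ]]
```

View pics/c1.png

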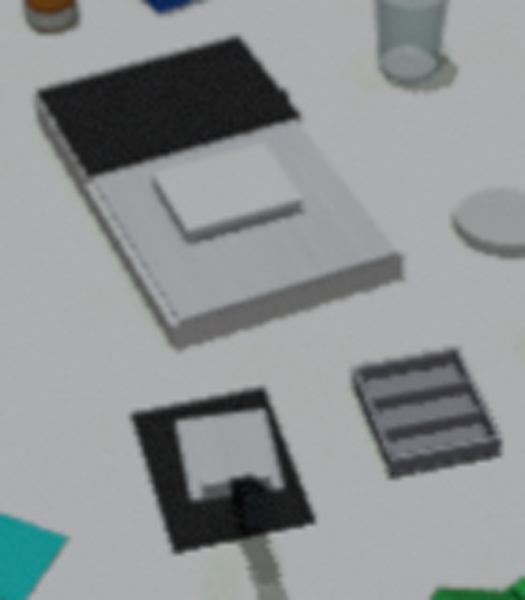

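Run:
```python
from h import *
p=viewer.camera_params("side")
f=lambda L,z:onplane(p,np.array(L)/3.75+[265,185],z)[:,:2]
def show(n,L,z):
    X=f(L,z); print(n,X.round(3).tolist(),'c',X.mean(0).round(3), 'edges',[round(float(np.linalg.norm(X[i]-X[i-1])),3) for i in range(len(X))],[round(float(np.degrees(np.arctan2(*(X[i]-X[i-1])[::-1]))),1) for i in range(len(X))])
show('deck',[(38,95),(238,38),(300,120),(90,178)],.036)
show('front',[(178,325),(402,257)],.03)
show('plate',[(155,178),(265,143),(302,203),(195,238)],.045)
show('mat',[(135,415),(263,390),(315,520),(175,552)],.004)
show('blade',[(177,420),(266,408),(283,485),(192,500)],.0065)
```

```text
deck [[0.411, 0.218], [0.602, 0.243], [0.616, 0.109], [0.426, 0.091]] c [0.514 0.165] edges [0.128, 0.193, 0.134, 0.191] [96.9, 7.5, -84.1, -174.5]
front [[0.448, -0.096], [0.638, -0.078]] c [ 0.543 -0.087] edges [0.191, 0.191] [-174.4, 5.6]
plate [[0.475, 0.063], [0.574, 0.078], [0.579, -0.006], [0.484, -0.02]] c [0.528 0.029] edges [0.083, 0.101, 0.084, 0.095] [96.8, 8.6, -87.2, -171.7]
mat [[0.397, -0.153], [0.496, -0.158], [0.491, -0.293], [0.389, -0.29]] c [ 0.443 -0.223] edges [0.137, 0.099, 0.134, 0.102] [86.6, -3.1, -92.1, 178.3]
blade [[0.425, -0.17], [0.491, -0.179], [0.479, -0.256], [0.413, -0.249]] c [ 0.452 -0.214] edges [0.08, 0.067, 0.078, 0.066] [81.6, -7.8, -99.0, 174.1]
```

Side crop: the warmer's step runs from (90,178) to (300,120) and its open front edge from (178,325) to (402,257). The plate is at (230,195), the mat at (225,470) and the blade at (230,455), with the handle pointing towards the camera. The poses agree with the listed sizes, so I'll move over the plate for a wrist view.

Call:
step_arm:
  increments:
    - {"delta_pos": [-4.7,-3.6,-0.7],"dr": [0,0,0],"fingers": -1}
    - {"delta_pos": [-9.5,-7.2,-1.5],"dr": [0,0,0],"fingers": -1}
    - {"delta_pos": [-14.2,-10.9,-2.2],"dr": [0,0,0],"fingers": -1}
    - {"delta_pos": [-19,-14.5,-3],"dr": [0,0,0],"fingers": -1}
    - {"delta_pos": [-23.7,-18.1,-3.7],"dr": [0,0,0],"fingers": -1}

```text
time: 0.72
tool_pos: [0.3266, 0.2596, 0.2639]
tool_rot: [3.141, 0.0, 2.85]
contact_force: [0.2, 0.1, -0.4]
opening: 0.0923
grip_force: 0.0
```

Call:
step_arm:
  increments:
    - {"delta_pos": [-4.7,-3.6,-0.7],"dr": [0,0,0],"fingers": -1}
    - {"delta_pos": [-9.5,-7.2,-1.5],"dr": [0,0,0],"fingers": -1}
    - {"delta_pos": [-14.2,-10.9,-2.2],"dr": [0,0,0],"fingers": -1}
    - {"delta_pos": [-19,-14.5,-3],"dr": [0,0,0],"fingers": -1}
    - {"delta_pos": [-23.7,-18.1,-3.7],"dr": [0,0,0],"fingers": -1}

```text
time: 1.35
tool_pos: [0.5016, 0.018, 0.3008]
tool_rot: [3.141, -0.0, 2.849]
contact_force: [1.1, -0.1, -0.0]
opening: 0.0918
grip_force: 0.0
```

Run:
```python
from h import *
s=robot.observe(); print(s['time'],s['tool_pos'],s['tool_rot'],s['qpos'])
p=viewer.camera_params("wrist"); im=viewer.read_camera("wrist"); cv2.imwrite("pics/w1.png",im[:,:,::-1])
print(np.round(p["T"],3).tolist(),p["K"][0,0],p["k1"]); np.save("w1.npy",p["T"])
print(proj(p,[[.452,-.214,.004],[.521,.1,.036],[.528,.029,.045]]))
```

```text
1.35 [0.50161819 0.01795552 0.30078452] [ 3.14128654e+00 -2.67250784e-04  2.84944771e+00] [-1.17246724e-01  2.50624317e-01  1.44775071e+00  3.50785163e-04
  1.44342754e+00 -1.39594266e+00]
[[0.289, 0.922, 0.259, 0.432], [0.957, -0.278, -0.078, 0.038], [0.0, 0.271, -0.963, 0.459], [0.0, 0.0, 0.0, 1.0]] 410.75350861377797 0.01117580679481836
[[104.2784109  212.02617092]
 [396.052274   194.83357583]
 [332.39108795 222.44583938]]
```

View pics/w1.png

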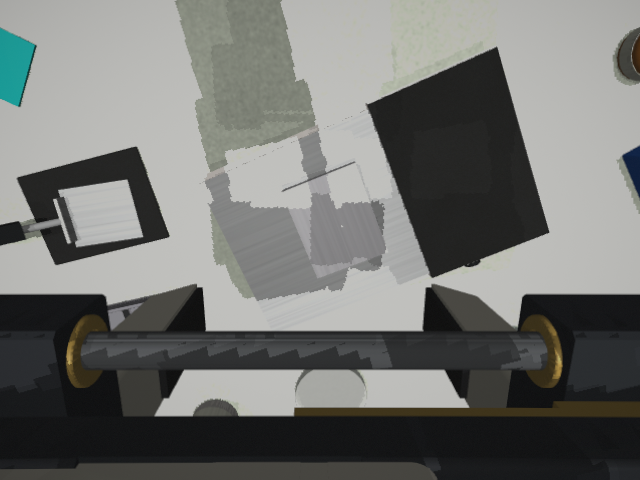

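The wrist view shows the raised deck with step edge (367,104)-(431,277), the mat (18,178)-(169,238), and the blade with tip edge (128,180)-(143,237). The plate's left edge runs (283,190)-(355,163) and its near edge (283,190)-(318,278).

Run:
```python
from h import *
p=viewer.camera_params("wrist"); p["T"]=np.load("w1.npy"); im=cv2.imread("pics/w1.png"); g=cv2.cvtColor(im,cv2.COLOR_BGR2GRAY)
def show(n,L,z):
    X=onplane(p,L,z)[:,:2]; print(n,np.round(L,1).tolist(),X.round(4).tolist(),'c',X.mean(0).round(4),[round(float(np.linalg.norm(X[i]-X[i-1])),4) for i in range(len(X))],[round(float(np.degrees(np.arctan2(*(X[i]-X[i-1])[::-1]))),1) for i in range(len(X))])
def quad(box,mask):
    m=np.zeros_like(mask); x0,y0,x1,y1=box; m[y0:y1,x0:x1]=mask[y0:y1,x0:x1]
    m=cv2.morphologyEx(m,cv2.MORPH_OPEN,np.ones((3,3)))
    c=max(cv2.findContours(m,0,1)[0],key=cv2.contourArea); h=cv2.convexHull(c)
    return cv2.approxPolyDP(h,.03*cv2.arcLength(h,True),True)[:,0].astype(float)
dark=((g<70)*255).astype('uint8'); hi=((g>110)*255).astype('uint8')
show('deck',quad((340,30,570,283),dark),.036)
show('mat',quad((10,140,175,270),dark),.004)
show('blade',quad((62,170,150,250),hi),.0065)
show('plate',[(283,190),(355,163),(384,237),(318,278)],.045)
show('front',[(206,181),(272,328)],.03)
# handle edges
for c in (4,14): print(c,[ (r,int(g[r,c])) for r in range(215,255,2)])
c=g[130:300,190:440]; c=cv2.createCLAHE(6,(4,4)).apply(c); cv2.imwrite("pics/c2.png",cv2.resize(c,None,fx=3.2,fy=3.2,interpolation=cv2.INTER_CUBIC))
```

```text
deck [[496.0, 48.0], [548.0, 232.0], [432.0, 276.0], [368.0, 104.0]] [[0.4131, 0.2225], [0.606, 0.2443], [0.6192, 0.1164], [0.4264, 0.0948]] c [0.5162 0.1695] [0.1284, 0.1941, 0.1285, 0.1941] [95.9, 6.4, -84.1, -173.6]
mat [[136.0, 147.0], [168.0, 236.0], [55.0, 263.0], [18.0, 177.0]] [[0.3965, -0.1514], [0.4985, -0.1563], [0.4909, -0.2938], [0.3892, -0.2874]] c [ 0.4438 -0.2222] [0.1362, 0.1022, 0.1377, 0.1019] [87.0, -2.8, -93.2, 176.4]
blade [[127.0, 180.0], [142.0, 236.0], [76.0, 246.0], [62.0, 189.0]] [[0.4263, -0.1739], [0.4896, -0.1834], [0.4789, -0.26], [0.415, -0.246]] c [ 0.4524 -0.2158] [0.073, 0.064, 0.0773, 0.0654] [81.1, -8.6, -98.0, 167.6]
plate [[283, 190], [355, 163], [384, 237], [318, 278]] [[0.4813, -0.0095], [0.4764, 0.0672], [0.5585, 0.0762], [0.5822, -0.0027]] c [0.5246 0.0328] [0.1011, 0.0768, 0.0826, 0.0824] [-176.2, 93.7, 6.2, -73.3]
front [[206, 181], [272, 328]] [[0.4511, -0.0849], [0.6311, -0.0724]] c [ 0.5411 -0.0787] [0.1804, 0.1804] [-176.0, 4.0]
4 [(215, 183), (217, 183), (219, 183), (221, 183), (223, 183), (225, 15), (227, 29), (229, 30), (231, 28), (233, 28), (235, 28), (237, 29), (239, 29), (241, 28), (243, 28), (245, 174), (247, 183), (249, 183), (251, 183), (253, 183)]
14 [(215, 183), (217, 184), (219, 184), (221, 162), (223, 20), (225, 28), (227, 28), (229, 28), (231, 29), (233, 28), (235, 27), (237, 28), (239, 28), (241, 28), (243, 175), (245, 184), (247, 184), (249, 184), (251, 184), (253, 184)]
```

View pics/c2.png

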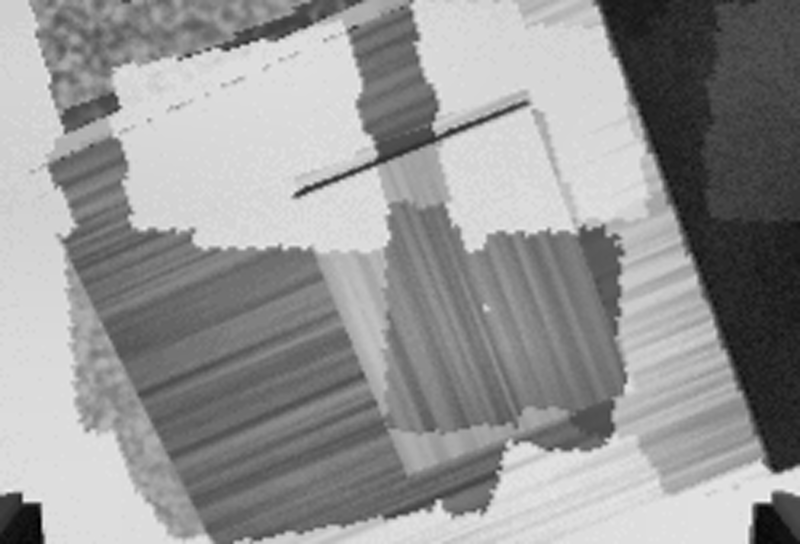

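```bash
cat >> h.py <<'E'
def frame(yaw,down):  # tool rotation: fingers along heading yaw, 'down' deg below horizontal (deg)
    y,d=np.radians([yaw,down]); f=np.array([np.cos(y),np.sin(y),0]); k=np.array([0,0,1.])
    z=np.cos(d)*f-np.sin(d)*k; r=np.array([np.sin(y),-np.cos(y),0]); return np.c_[np.cross(r,z),r,z],f
def plan(grasp,yaw,down,back=0):  # grasp point target -> tool-frame shift (cm) and turn (deg) from measured pose
    s=robot.observe(); R0=R.from_euler('xyz',s['tool_rot']).as_matrix(); Rt,f=frame(yaw,down)
    t=np.array(grasp)+Rt[:,2]*(-robot.grip_depth-back)
    print('t',s['time'],'dp',(R0.T@(t-s['tool_pos'])*100).round(2),'dr',np.degrees(R.from_matrix(R0.T@Rt).as_rotvec()).round(2),'F',s['contact_force'].round(1))
E
python3 - <<'E'
from h import *
p=viewer.camera_params("wrist"); p["T"]=np.load("w1.npy")
tip=np.array([.458,-.1765,.004]); f=frame(81.7,45)[1]
for b,z in [(.103+.038,.069),(.038+.075,.046)]: g=tip-b*f; g[2]=z; print(g,proj(p,g))
plan([.4377,-.316,.069],81.7,45,.13)
E
```

```text
[ 0.43764578 -0.31602314  0.069     ] [[-31.23962422 240.9430117 ]]
[ 0.44168775 -0.28831641  0.046     ] [[ 13.28591045 231.12126877]]
t 1.4 dp [ -4.22 -41.11  15.46] dr [-31.82  37.32  76.87] F [ 0.9 -5.2  0.7]
```

Call:
step_arm:
  increments:
    - {"delta_pos": [-0.5,-5,0],"dr": [-3.5,4.1,8.5],"fingers": -1}
    - {"delta_pos": [-1,-10,1],"dr": [-7,8.2,17],"fingers": -1}
    - {"delta_pos": [-1.5,-15,2],"dr": [-10.5,12.3,25.5],"fingers": -1}
    - {"delta_pos": [-2,-20,3],"dr": [-14,16.4,34],"fingers": -1}
    - {"delta_pos": [-2.5,-25,4],"dr": [-17.5,20.5,42.3],"fingers": -1}

```text
time: 2.02
tool_pos: [0.4525, -0.2281, 0.2602]
tool_rot: [2.982, -0.436, 2.129]
contact_force: [1.2, 0.2, 0.4]
opening: 0.0914
grip_force: 0.0
```

Run:
```python
from h import *
print(robot.observe()['qpos'].round(3))
plan([.4377,-.316,.069],81.7,45,.13)
```

```text
[-0.78   0.489  1.292  0.258  1.746 -1.307]
t 2.025 dp [-16.25 -11.61   3.04] dr [-14.4   16.4   34.41] F [1.2 0.2 0.4]
```

Call:
step_arm:
  increments:
    - {"delta_pos": [-4,-2.9,0.2],"dr": [-3.5,4.0,8.4],"fingers": -1}
    - {"delta_pos": [-8,-5.8,0.5],"dr": [-7,8.0,16.8],"fingers": -1}
    - {"delta_pos": [-12,-8.7,1],"dr": [-10.5,12,25.2],"fingers": -1}
    - {"delta_pos": [-16.25,-11.6,3],"dr": [-14.4,16.4,34.4],"fingers": -1}
    - {"delta_pos": [-16.25,-11.6,3.04],"dr": [-14.4,16.4,34.4],"fingers": -1}

```text
time: 2.65
tool_pos: [0.4247, -0.394, 0.1411]
tool_rot: [-3.131, -0.793, 1.417]
contact_force: [-0.8, -0.6, -0.5]
opening: 0.0917
grip_force: 0.0
```

Run:
```python
from h import *
print(robot.observe()['qpos'].round(3))
p=viewer.camera_params("wrist"); im=viewer.read_camera("wrist"); cv2.imwrite("pics/w2.png",im[:,:,::-1])
np.save("w2.npy",p["T"])
tip=np.array([.458,-.1765,.004]); f=frame(81.7,45)[1]
for b,z in [(0,.004),(.074,.004),(.103+.038,.069),(.141+.03,.069+.026)]: g=tip-b*f; g[2]=z; print(g,proj(p,g))
plan([.4377,-.316,.069],81.7,45,0)
```

```text
[-1.109  0.884  1.054  0.436  1.872 -0.975]
[ 0.458  -0.1765  0.004 ] [[315.54207207 143.61124971]]
[ 0.44731764 -0.24972491  0.004     ] [[315.94924283 206.19280364]]
[ 0.43764578 -0.31602314  0.069     ] [[316.27762987 233.09238019]]
[ 0.43331509 -0.34570891  0.095     ] [[316.51168667 254.38089447]]
t 2.7 dp [ 0.11  0.06 12.75] dr [-0.19 -0.21 -0.01] F [-0.1 -0.2  1.2]
```

View pics/w2.png

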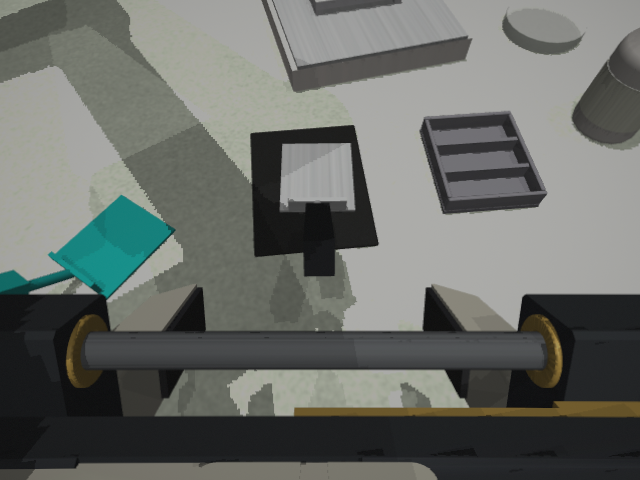

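The blade's tip edge (282,144)-(350,143) and heel (278,210)-(354,209) are centred at column 316 as predicted. The handle is at (319,240), about 1-2 mm to the right, so I'll advance and grip.

Call:
step_arm:
  increments:
    - {"delta_pos": [0.05,0.1,4],"dr": [0,0,0],"fingers": -1}
    - {"delta_pos": [0.1,0.15,8],"dr": [-0.2,-0.2,0],"fingers": -1}
    - {"delta_pos": [0.1,0.15,11],"dr": [-0.2,-0.2,0],"fingers": -1}
    - {"delta_pos": [0.1,0.15,12.75],"dr": [-0.2,-0.2,0],"fingers": -1}
    - {"delta_pos": [0.1,0.15,12.75],"dr": [-0.2,-0.2,0],"fingers": -1}

```text
time: 3.32
tool_pos: [0.4431, -0.3016, 0.0605]
tool_rot: [3.133, -0.778, 1.438]
contact_force: [0.1, -0.4, 0.4]
opening: 0.092
grip_force: 0.0
```

Call:
step_arm:
  increments:
    - {"delta_pos": [0,0,0],"dr": [0,0,0],"fingers": 0.2}
    - {"delta_pos": [0,0,0],"dr": [0,0,0],"fingers": 0.5}
    - {"delta_pos": [0,0,0],"dr": [0,0,0],"fingers": 1}
    - {"delta_pos": [0,0,0],"dr": [0,0,0],"fingers": 1}
    - {"delta_pos": [0,0,0],"dr": [0,0,0],"fingers": 1}
  newtons: 55

```text
time: 3.95
tool_pos: [0.4421, -0.3036, 0.0588]
tool_rot: [3.135, -0.779, 1.433]
contact_force: [-0.3, -0.2, 0.5]
opening: 0.0463
grip_force: 0.0
```

Call:
step_arm:
  increments:
    - {"delta_pos": [0,0,0],"dr": [0,0,0],"fingers": 1}
    - {"delta_pos": [0,0,0],"dr": [0,0,0],"fingers": 1}
    - {"delta_pos": [0,0,0],"dr": [0,0,0],"fingers": 1}
    - {"delta_pos": [0,0,0],"dr": [0,0,0],"fingers": 1}
    - {"delta_pos": [0,0,0],"dr": [0,0,0],"fingers": 1}

```text
time: 4.58
tool_pos: [0.4421, -0.3034, 0.0589]
tool_rot: [3.135, -0.78, 1.433]
contact_force: [-0.6, -0.8, 0.6]
opening: 0.0174
grip_force: 55.0
```

```bash
cat >> h.py <<'E'
import os
if os.path.exists("grasp.npz"):
    G=np.load("grasp.npz"); R0g=R.from_euler('xyz',G['rot']).as_matrix(); yaw0=np.arctan2(R0g[1,2],R0g[0,2])
    Q=R.from_euler('z',yaw0).as_matrix().T@R0g            # tool in turner axes
    f0=np.array([np.cos(yaw0),np.sin(yaw0),0]); tipT=R0g.T@(.128*f0+[0,0,.004-G['pos'][2]])  # tip in tool axes
def tipnow():
    s=robot.observe(); Rt=R.from_euler('xyz',s['tool_rot']).as_matrix(); A=Rt@Q.T
    return s['tool_pos']+Rt@tipT, np.degrees(np.arctan2(A[1,0],A[0,0])), np.degrees(np.arcsin(A[2,0])), np.degrees(A[2,1])
def planT(*W):  # waypoints (tip xyz, yaw deg, tip-up pitch deg) -> tool-frame shifts/turns from measured pose
    s=robot.observe(); R0=R.from_euler('xyz',s['tool_rot']).as_matrix()
    t,y,p,r=tipnow(); print('t',s['time'],'tip',t.round(4),'yaw %.1f pitch %.1f roll %.1f'%(y,p,r),'F',s['contact_force'].round(1),'tcp',s['tool_pos'].round(4))
    for tip,yaw,pit in W:
        Rn=R.from_euler('ZY',[yaw,-pit],degrees=True).as_matrix()@Q
        print(' dp',(R0.T@(np.array(tip)-Rn@tipT-s['tool_pos'])*100).round(2).tolist(),'dr',np.degrees(R.from_matrix(R0.T@Rn).as_rotvec()).round(1).tolist())
U=np.array([-.107,.9943,0]); V=np.array([.9943,.107,0]); E0=np.array([.522,.103,.036])   # warmer axes, step edge
def W(x,y,z): return E0+U*x+V*y+[0,0,z-.036]
E
python3 - <<'E'
import numpy as np
from cell import robot
s=robot.observe(); np.savez("grasp.npz",pos=s['tool_pos'],rot=s['tool_rot'])
from h import *
print(s['tool_pos'],s['tool_rot'],np.degrees(yaw0))
planT(([.458,-.1765,.06],81.7,0),([.47,-.14,.104],85,0),([.51,-.08,.104],92,0),([.5337,-.033,.08],95.5,0),([.5337,-.033,.06],95.5,0))
E
```

```text
[ 0.44210268 -0.30338375  0.05890074] [ 3.13543348 -0.77951149  1.43274846] 81.58841399189478
t 4.575 tip [ 0.4608 -0.1768  0.004 ] yaw 81.6 pitch 0.0 roll 0.0 F [-0.6 -0.8  0.6] tcp [ 0.4421 -0.3034  0.0589]
 dp [3.93, -0.23, -3.99] dr [0.1, 0.0, -0.1]
 dp [9.72, 1.19, -4.45] dr [2.4, 0.0, -2.4]
 dp [14.46, 5.85, 0.27] dr [7.3, 0.0, -7.4]
 dp [16.43, 8.29, 5.6] dr [9.8, 0.1, -9.9]
 dp [15.03, 8.28, 7.03] dr [9.8, 0.1, -9.9]
```

Call:
step_arm:
  increments:
    - {"delta_pos": [1.5,0,-1.5],"dr": [0,0,0],"fingers": 1}
    - {"delta_pos": [4.5,0,-4.5],"dr": [0,0,0],"fingers": 1}
    - {"delta_pos": [8.5,0.6,-4.5],"dr": [1.5,0,-1.5],"fingers": 1}
    - {"delta_pos": [11.5,3,-2.5],"dr": [4.5,0,-4.5],"fingers": 1}
    - {"delta_pos": [13.8,5.2,0],"dr": [7,0,-7],"fingers": 1}

```text
time: 5.2
tool_pos: [0.5083, -0.2133, 0.1585]
tool_rot: [3.133, -0.775, 1.609]
contact_force: [0.1, 0.1, -2.5]
opening: 0.0179
grip_force: 55.0
```

Run:
```python
from h import *
planT(([.5337,-.033,.08],95.5,0),([.5337,-.033,.06],95.5,0),([.5337,-.033,.05],95.5,0))
```

```text
t 5.2 tip [ 0.505  -0.0856  0.1031] yaw 91.6 pitch -0.2 roll -0.1 F [ 0.1  0.1 -2.5] tcp [ 0.5083 -0.2133  0.1585]
 dp [2.02, 3.91, 5.32] dr [2.8, 0.3, -2.7]
 dp [0.62, 3.9, 6.75] dr [2.8, 0.3, -2.7]
 dp [-0.08, 3.9, 7.46] dr [2.8, 0.3, -2.7]
```

Call:
step_arm:
  increments:
    - {"delta_pos": [1.2,1.8,2.2],"dr": [1.2,0.1,-1.2],"fingers": 1}
    - {"delta_pos": [2.02,3.9,5.3],"dr": [2.8,0.3,-2.7],"fingers": 1}
    - {"delta_pos": [0.6,3.9,6.75],"dr": [2.8,0.3,-2.7],"fingers": 1}
    - {"delta_pos": [-0.1,3.9,7.45],"dr": [2.8,0.3,-2.7],"fingers": 1}
    - {"delta_pos": [-0.1,3.9,7.45],"dr": [2.8,0.3,-2.7],"fingers": 1}

```text
time: 5.82
tool_pos: [0.5442, -0.1616, 0.1022]
tool_rot: [3.14, -0.784, 1.668]
contact_force: [0.3, 0.6, -1.7]
opening: 0.0175
grip_force: 55.0
```

Run:
```python
from h import *
p=viewer.camera_params("wrist"); t=tipnow()[0]; im=viewer.read_camera("wrist"); cv2.imwrite("pics/w3.png",im[:,:,::-1])
np.save("w3.npy",p["T"])
ps=viewer.camera_params("side"); i2=viewer.read_camera("side"); cv2.imwrite("pics/s3.png",i2[:,:,::-1])
c=lambda a:cv2.resize(a,(400,600),interpolation=cv2.INTER_CUBIC)
cv2.imwrite("pics/v3.png",np.hstack([cv2.resize(im[0:300,190:490,::-1],(500,500)),cv2.resize(i2[190:310,270:390,::-1],(300,300)).copy() if 0 else cv2.resize(i2[200:300,300:360,::-1],(300,500))]))
print(proj(p,[t,[.5315,-.008,.03],E0,[.5315,-.008,.045]]),proj(ps,[t]))
planT(([.5337,-.033,.034],95.5,0))
```

```text
[[314.21146811 156.97905016]
 [316.53173833 146.51014427]
 [317.47012785  44.91519005]
 [316.68238167 132.14785245]] [[333.73888201 247.2929059 ]]
t 5.925 tip [ 0.5327 -0.0342  0.0487] yaw 95.3 pitch 0.2 roll 0.1 F [-0.5  0.1 -2.1] tcp [ 0.5446 -0.1619  0.1031]
 dp [-0.91, 0.14, 1.1] dr [0.1, -0.2, -0.2]
```

View pics/v3.png

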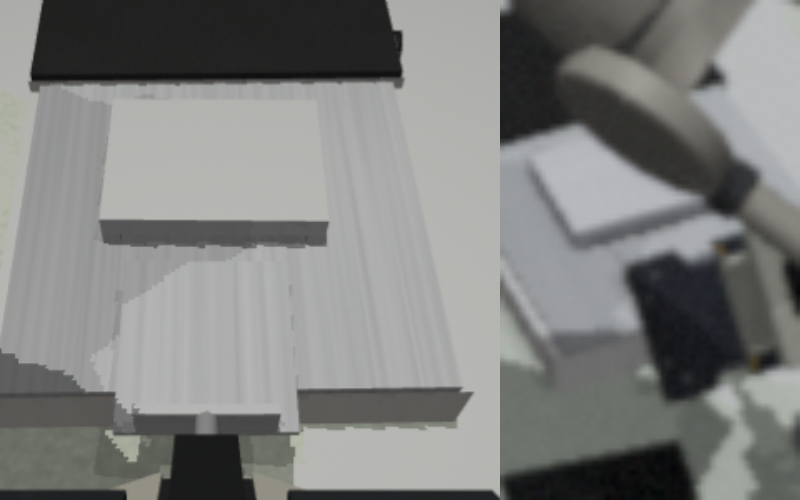

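The wrist crop shows the blade's tip edge (120-292, 262) aligned with the plate's near edge (100-327, 222) and with the step (32-402, 78). The tip lies where predicted and the blade is about 2 mm left of the plate's middle. I'll descend to the deck with a 2 mm right shift.

Call:
step_arm:
  increments:
    - {"delta_pos": [-0.45,0.2,0.6],"dr": [0,-0.2,-0.2],"fingers": 1}
    - {"delta_pos": [-0.85,0.35,1.0],"dr": [0.1,-0.2,-0.2],"fingers": 1}
    - {"delta_pos": [-1.0,0.35,1.15],"dr": [0.1,-0.2,-0.2],"fingers": 1}
    - {"delta_pos": [-1.1,0.35,1.25],"dr": [0.1,-0.2,-0.2],"fingers": 1}
    - {"delta_pos": [-1.1,0.35,1.25],"dr": [0.1,-0.2,-0.2],"fingers": 1}

```text
time: 6.55
tool_pos: [0.5482, -0.1594, 0.0859]
tool_rot: [3.137, -0.78, 1.676]
contact_force: [0.3, 0.9, -1.8]
opening: 0.018
grip_force: 55.0
```

Run:
```python
from h import *
planT(([.5347,-.033,.0315],95.5,0))
```

```text
t 6.55 tip [ 0.5356 -0.032   0.0311] yaw 95.6 pitch 0.0 roll 0.1 F [ 0.3  0.9 -1.8] tcp [ 0.5482 -0.1594  0.0859]
 dp [-0.02, -0.13, -0.1] dr [-0.1, -0.1, 0.0]
```

Call:
step_arm:
  increments:
    - {"delta_pos": [0.85,0,0.85],"dr": [0,0,0],"fingers": 1}
    - {"delta_pos": [1.7,0,1.7],"dr": [0,0,0],"fingers": 1}
    - {"delta_pos": [2.55,0,2.55],"dr": [0,0,0],"fingers": 1}
    - {"delta_pos": [3.4,0,3.4],"dr": [0,0,0],"fingers": 1}
    - {"delta_pos": [4.25,0,4.27],"dr": [0,0,0],"fingers": 1}

```text
time: 7.18
tool_pos: [0.542, -0.0985, 0.0855]
tool_rot: [3.137, -0.78, 1.676]
contact_force: [-0.5, 0.7, -1.7]
opening: 0.0175
grip_force: 55.0
```

Run:
```python
from h import *
t=tipnow()[0]; planT((t+.026*U,96,0),(t+.05*U,96,0))
```

```text
t 7.175 tip [0.5294 0.0289 0.0307] yaw 95.6 pitch 0.0 roll 0.1 F [-0.5  0.7 -1.7] tcp [ 0.542  -0.0985  0.0855]
 dp [1.86, 0.07, 1.83] dr [0.2, -0.0, -0.3]
 dp [3.56, 0.06, 3.51] dr [0.2, -0.0, -0.3]
```

Call:
step_arm:
  increments:
    - {"delta_pos": [0.6,0,0.6],"dr": [0,0,0],"fingers": 1}
    - {"delta_pos": [1.2,0,1.2],"dr": [0.1,0,-0.1],"fingers": 1}
    - {"delta_pos": [1.7,0.05,1.7],"dr": [0.2,0,-0.3],"fingers": 1}
    - {"delta_pos": [2.0,0.05,2.0],"dr": [0.2,0,-0.3],"fingers": 1}
    - {"delta_pos": [2.2,0.05,2.2],"dr": [0.2,0,-0.3],"fingers": 1}

```text
time: 7.8
tool_pos: [0.5394, -0.0683, 0.0853]
tool_rot: [3.135, -0.78, 1.683]
contact_force: [-0.2, 0.7, -2.7]
opening: 0.0178
grip_force: 55.0
```

Call:
step_arm:
  increments:
    - {"delta_pos": [0.25,0,0.25],"dr": [0,0,0],"fingers": 1}
    - {"delta_pos": [0.5,0,0.5],"dr": [0,0,0],"fingers": 1}
    - {"delta_pos": [0.75,0,0.75],"dr": [0,0,0],"fingers": 1}
    - {"delta_pos": [1.0,0,1.0],"dr": [0,0,0],"fingers": 1}
    - {"delta_pos": [1.25,0,1.25],"dr": [0,0,0],"fingers": 1}

```text
time: 8.43
tool_pos: [0.5375, -0.0509, 0.0852]
tool_rot: [3.135, -0.78, 1.683]
contact_force: [0.0, -1.3, -1.4]
opening: 0.0176
grip_force: 55.0
```

Run:
```python
from h import *
t=tipnow()[0]; planT((t+.01*U,96,0)); print('tip to step',(E0-t)@U,'lat',(t-E0)@V)
p=viewer.camera_params("wrist"); im=viewer.read_camera("wrist"); cv2.imwrite("pics/w4.png",im[:,:,::-1])
cv2.imwrite("pics/v4.png",cv2.resize(im[0:300,140:500,::-1],(720,600)))
```

```text
t 8.425 tip [0.5243 0.0765 0.0304] yaw 95.9 pitch 0.0 roll -0.0 F [ 0.  -1.3 -1.4] tcp [ 0.5375 -0.0509  0.0852]
 dp [0.72, 0.02, 0.7] dr [0.1, -0.0, -0.0]
tip to step 0.026612981311028572 lat -0.0005400980290881027
```

View pics/v4.png

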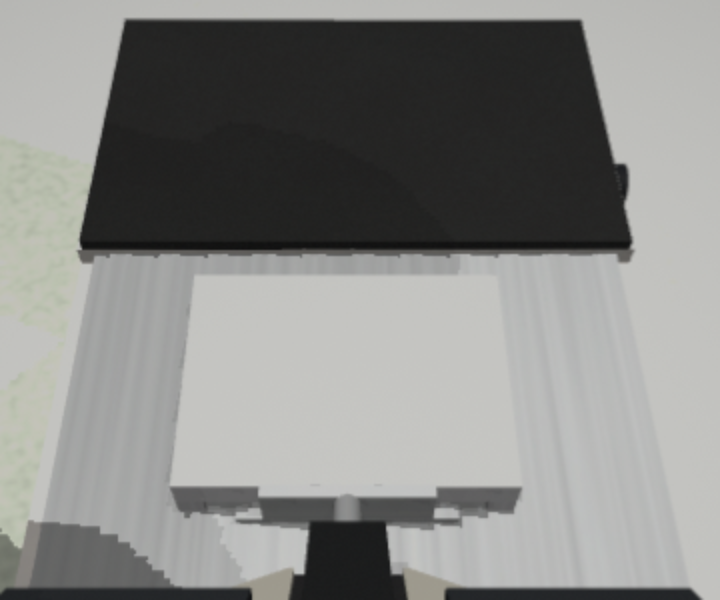

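The crop shows the heel against the plate's near edge (row 488) and the plate square to the step (rows 275 and 250 parallel), with a gap of about 15-20 mm still to close.

Call:
step_arm:
  increments:
    - {"delta_pos": [0.15,0,0.15],"dr": [0,0,0],"fingers": 1}
    - {"delta_pos": [0.3,0,0.3],"dr": [0,0,0],"fingers": 1}
    - {"delta_pos": [0.45,0,0.45],"dr": [0,0,0],"fingers": 1}
    - {"delta_pos": [0.6,0,0.6],"dr": [0,0,0],"fingers": 1}
    - {"delta_pos": [0.75,0,0.75],"dr": [0,0,0],"fingers": 1}

```text
time: 9.1
tool_pos: [0.5363, -0.0402, 0.0851]
tool_rot: [3.135, -0.78, 1.683]
contact_force: [0.5, -1.9, -1.5]
opening: 0.0178
grip_force: 55.0
```

Call:
step_arm:
  increments:
    - {"delta_pos": [0.07,0,0.07],"dr": [0,0,0],"fingers": 1}
    - {"delta_pos": [0.14,0,0.14],"dr": [0,0,0],"fingers": 1}
    - {"delta_pos": [0.21,0,0.21],"dr": [0,0,0],"fingers": 1}
    - {"delta_pos": [0.28,0,0.28],"dr": [0,0,0],"fingers": 1}
    - {"delta_pos": [0.35,0,0.35],"dr": [0,0,0],"fingers": 1}

```text
time: 9.72
tool_pos: [0.5358, -0.0354, 0.0851]
tool_rot: [3.135, -0.78, 1.683]
contact_force: [0.3, -1.1, -1.2]
opening: 0.0177
grip_force: 55.0
```

Run:
```python
from h import *
t=tipnow()[0]; planT((t+.01*U,96,0)); print('tip to step',(E0-t)@U,'lat',(t-E0)@V)
```

```text
t 9.725 tip [0.5226 0.0919 0.0303] yaw 95.9 pitch 0.0 roll 0.0 F [ 0.3 -1.1 -1.2] tcp [ 0.5358 -0.0354  0.0851]
 dp [0.72, 0.02, 0.7] dr [0.0, -0.0, -0.0]
tip to step 0.011082580455435274 lat -0.0006106817612014097
```

Call:
step_arm:
  increments:
    - {"delta_pos": [0.04,0,0.04],"dr": [0,0,0],"fingers": 1}
    - {"delta_pos": [0.08,0,0.08],"dr": [0,0,0],"fingers": 1}
    - {"delta_pos": [0.12,0,0.12],"dr": [0,0,0],"fingers": 1}
    - {"delta_pos": [0.16,0,0.16],"dr": [0,0,0],"fingers": 1}
    - {"delta_pos": [0.2,0,0.2],"dr": [0,0,0],"fingers": 1}

```text
time: 10.35
tool_pos: [0.5355, -0.0326, 0.0851]
tool_rot: [3.135, -0.78, 1.683]
contact_force: [-0.1, -1.8, 0.0]
opening: 0.0177
grip_force: 55.0
```

Call:
step_arm:
  increments:
    - {"delta_pos": [0.03,0,0.03],"dr": [0,0,0],"fingers": 1}
    - {"delta_pos": [0.06,0,0.06],"dr": [0,0,0],"fingers": 1}
    - {"delta_pos": [0.09,0,0.09],"dr": [0,0,0],"fingers": 1}
    - {"delta_pos": [0.12,0,0.12],"dr": [0,0,0],"fingers": 1}
    - {"delta_pos": [0.15,0,0.15],"dr": [0,0,0],"fingers": 1}

```text
time: 10.98
tool_pos: [0.5353, -0.0305, 0.0851]
tool_rot: [3.135, -0.78, 1.683]
contact_force: [0.5, -1.7, -1.7]
opening: 0.0178
grip_force: 55.0
```

Call:
step_arm:
  increments:
    - {"delta_pos": [0.03,0,0.03],"dr": [0,0,0],"fingers": 1}
    - {"delta_pos": [0.06,0,0.06],"dr": [0,0,0],"fingers": 1}
    - {"delta_pos": [0.09,0,0.09],"dr": [0,0,0],"fingers": 1}
    - {"delta_pos": [0.12,0,0.12],"dr": [0,0,0],"fingers": 1}
    - {"delta_pos": [0.12,0,0.12],"dr": [0,0,0],"fingers": 1}

```text
time: 11.6
tool_pos: [0.5351, -0.0288, 0.0851]
tool_rot: [3.135, -0.78, 1.683]
contact_force: [0.6, -0.9, -0.4]
opening: 0.0177
grip_force: 55.0
```

Call:
step_arm:
  increments:
    - {"delta_pos": [0.03,0,0.03],"dr": [0,0,0],"fingers": 1}
    - {"delta_pos": [0.06,0,0.06],"dr": [0,0,0],"fingers": 1}
    - {"delta_pos": [0.09,0,0.09],"dr": [0,0,0],"fingers": 1}
    - {"delta_pos": [0.12,0,0.12],"dr": [0,0,0],"fingers": 1}
    - {"delta_pos": [0.12,0,0.12],"dr": [0,0,0],"fingers": 1}

```text
time: 12.22
tool_pos: [0.5349, -0.027, 0.085]
tool_rot: [3.136, -0.78, 1.683]
contact_force: [0.8, -0.8, -1.6]
opening: 0.0178
grip_force: 55.0
```

Run:
```python
from h import *
im=viewer.read_camera("wrist"); cv2.imwrite("pics/w5.png",im[:,:,::-1])
cv2.imwrite("pics/v5.png",cv2.resize(im[40:240,140:500,::-1],(800,444),interpolation=cv2.INTER_CUBIC))
```

```text
(no output)
```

View pics/v5.png

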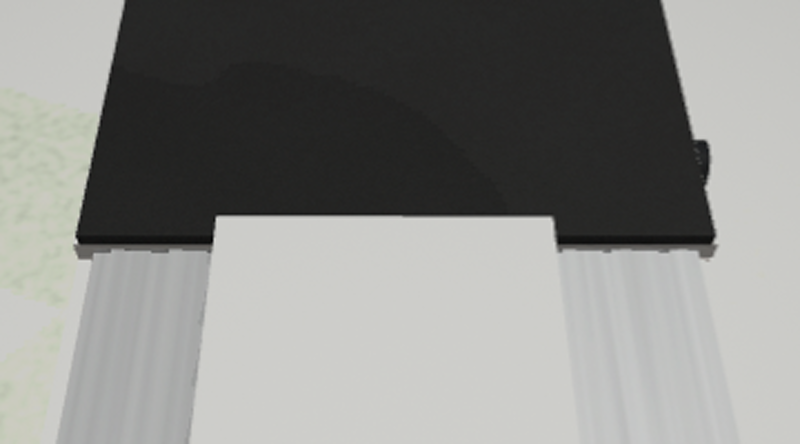

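The plate's far edge is at row 215 and now overlaps the step edge at row 237, so I'll turn both into distances.

Run:
```python
from h import *
p=viewer.camera_params("wrist"); s=800/360
c=lambda u,v:(u/s+140,v/s+40)
a=onplane(p,[c(385,215),c(217,216),c(553,216)],.045); b=onplane(p,[c(150,237),c(640,237)],.036)
print((a-E0)@U,(b-E0)@U,(a-E0)@V); print(robot.observe()['contact_force'])
```

```text
[0.00186823 0.0012244  0.00165062] [0.00107192 0.00167264] [-0.00138672 -0.0512581   0.04859663]
[ 0.86029878 -1.42048576 -1.49286317]
```

Camera says the gap is about zero. I'll advance in 0.2 mm rows from here and watch the force.

Call:
step_arm:
  increments:
    - {"delta_pos": [0.015,0,0.015],"dr": [0,0,0],"fingers": 1}
    - {"delta_pos": [0.03,0,0.03],"dr": [0,0,0],"fingers": 1}
    - {"delta_pos": [0.045,0,0.045],"dr": [0,0,0],"fingers": 1}
    - {"delta_pos": [0.06,0,0.06],"dr": [0,0,0],"fingers": 1}
    - {"delta_pos": [0.07,0,0.07],"dr": [0,0,0],"fingers": 1}

```text
time: 12.9
tool_pos: [0.5349, -0.0266, 0.0851]
tool_rot: [3.135, -0.779, 1.683]
contact_force: [-0.4, -4.7, 0.4]
opening: 0.0176
grip_force: 55.0
```

Call:
step_arm:
  increments:
    - {"delta_pos": [0.015,0,0.015],"dr": [0,0,0],"fingers": 1}
    - {"delta_pos": [0.03,0,0.03],"dr": [0,0,0],"fingers": 1}
    - {"delta_pos": [0.045,0,0.045],"dr": [0,0,0],"fingers": 1}
    - {"delta_pos": [0.06,0,0.06],"dr": [0,0,0],"fingers": 1}
    - {"delta_pos": [0.07,0,0.07],"dr": [0,0,0],"fingers": 1}

```text
time: 13.52
tool_pos: [0.535, -0.0264, 0.0852]
tool_rot: [3.134, -0.778, 1.684]
contact_force: [-0.1, -9.3, 1.8]
opening: 0.0179
grip_force: 54.9
```

Pressed home at about 9 N. I'll hold it there.

Call:
step_arm:
  increments:
    - {"delta_pos": [0,0,0],"dr": [0,0,0],"fingers": 1}
    - {"delta_pos": [0,0,0],"dr": [0,0,0],"fingers": 1}
    - {"delta_pos": [0,0,0],"dr": [0,0,0],"fingers": 1}
    - {"delta_pos": [0,0,0],"dr": [0,0,0],"fingers": 1}
    - {"delta_pos": [0,0,0],"dr": [0,0,0],"fingers": 1}

```text
time: 14.15
tool_pos: [0.535, -0.0264, 0.0852]
tool_rot: [3.134, -0.778, 1.684]
contact_force: [-0.7, -8.9, 2.1]
opening: 0.0178
grip_force: 54.9
```

Call:
step_arm:
  increments:
    - {"delta_pos": [0,0,0],"dr": [0,0,0],"fingers": 1}
    - {"delta_pos": [0,0,0],"dr": [0,0,0],"fingers": 1}
    - {"delta_pos": [0,0,0],"dr": [0,0,0],"fingers": 1}
    - {"delta_pos": [0,0,0],"dr": [0,0,0],"fingers": 1}
    - {"delta_pos": [0,0,0],"dr": [0,0,0],"fingers": 1}

```text
time: 14.78
tool_pos: [0.535, -0.0264, 0.0852]
tool_rot: [3.134, -0.778, 1.684]
contact_force: [-0.8, -8.1, 1.7]
opening: 0.0178
grip_force: 54.9
```

Run:
```python
from h import *
t=tipnow()[0]; print('tip to step',(E0-t)@U,'lat',(t-E0)@V)
Z=lambda x,z:W(x,(t-E0)@V,z)
x=(t-E0)@U
planT((Z(x-.020,.0305),95.8,0),(Z(x-.036,.0310),95.8,0))
```

```text
tip to step 0.0021669364841914998 lat -0.0003241446441198596
t 14.775 tip [0.5219 0.1008 0.0302] yaw 95.9 pitch -0.1 roll -0.1 F [-0.8 -8.1  1.7] tcp [ 0.535  -0.0264  0.0852]
 dp [-1.42, -0.02, -1.42] dr [-0.0, 0.1, 0.1]
 dp [-2.52, -0.02, -2.58] dr [-0.0, 0.1, 0.1]
```

Call:
step_arm:
  increments:
    - {"delta_pos": [-0.3,0,-0.32],"dr": [0,0.1,0.1],"fingers": 1}
    - {"delta_pos": [-0.9,0,-0.95],"dr": [0,0.1,0.1],"fingers": 1}
    - {"delta_pos": [-1.6,-0.02,-1.67],"dr": [0,0.1,0.1],"fingers": 1}
    - {"delta_pos": [-2.3,-0.02,-2.37],"dr": [0,0.1,0.1],"fingers": 1}
    - {"delta_pos": [-2.75,-0.02,-2.82],"dr": [0,0.1,0.1],"fingers": 1}

```text
time: 15.4
tool_pos: [0.5389, -0.0652, 0.0857]
tool_rot: [3.137, -0.782, 1.68]
contact_force: [-0.9, -0.7, -1.3]
opening: 0.018
grip_force: 55.0
```

```bash
cat > arc.py <<'E'
from h import *
import sys
t=tipnow()[0]; lat=(t-E0)@V
print('X',((t-E0)@U-.0038)*1000,'lat',lat)
P=[(0,-45,36,0),(10,-44.3,44,3),(20,-42.2,51.2,6),(30,-39.5,57.7,10),(45,-33.6,66,15),(60,-27.7,72,19),(75,-20.3,75,20),(90,-9,75.5,20),(98,-3,76,20),(105,2,76,20),(112,7,76,20),(120,13,75,20)]
for th,X,z,ph in P:
    if int(sys.argv[1])<=th<=int(sys.argv[2]):
        print(th,end=''); a=np.radians(ph); planT((W((X+3.8)/1000+.0025*np.sin(a),lat,z/1000-.0025*np.cos(a)),95.8,ph))
E
python3 arc.py 0 60
```

```text
X -44.71113828899259 lat -0.0005897060536366682
0t 15.4 tip [0.5258 0.0623 0.0311] yaw 95.8 pitch 0.1 roll 0.1 F [-0.9 -0.7 -1.3] tcp [ 0.5389 -0.0652  0.0857]
 dp [0.18, -0.01, -0.21] dr [-0.1, -0.1, -0.0]
10t 15.4 tip [0.5258 0.0623 0.0311] yaw 95.8 pitch 0.1 roll 0.1 F [-0.9 -0.7 -1.3] tcp [ 0.5389 -0.0652  0.0857]
 dp [0.14, -0.01, -0.42] dr [-0.1, 2.9, -0.0]
20t 15.4 tip [0.5258 0.0623 0.0311] yaw 95.8 pitch 0.1 roll 0.1 F [-0.9 -0.7 -1.3] tcp [ 0.5389 -0.0652  0.0857]
 dp [0.15, -0.02, -0.45] dr [-0.1, 5.9, -0.0]
30t 15.4 tip [0.5258 0.0623 0.0311] yaw 95.8 pitch 0.1 roll 0.1 F [-0.9 -0.7 -1.3] tcp [ 0.5389 -0.0652  0.0857]
 dp [-0.03, -0.02, -0.23] dr [-0.1, 9.9, -0.0]
45t 15.4 tip [0.5258 0.0623 0.0311] yaw 95.8 pitch 0.1 roll 0.1 F [-0.9 -0.7 -1.3] tcp [ 0.5389 -0.0652  0.0857]
 dp [-0.01, -0.02, 0.3] dr [-0.2, 14.9, -0.0]
60t 15.4 tip [0.5258 0.0623 0.0311] yaw 95.8 pitch 0.1 roll 0.1 F [-0.9 -0.7 -1.3] tcp [ 0.5389 -0.0652  0.0857]
 dp [0.09, -0.02, 0.91] dr [-0.2, 18.9, -0.0]
```

Call:
step_arm:
  increments:
    - {"delta_pos": [0.1,0,-0.12],"dr": [-0.1,0,0],"fingers": 1}
    - {"delta_pos": [0.17,-0.01,-0.25],"dr": [-0.1,0.5,0],"fingers": 1}
    - {"delta_pos": [0.16,-0.01,-0.32],"dr": [-0.1,1.5,0],"fingers": 1}
    - {"delta_pos": [0.14,-0.01,-0.42],"dr": [-0.1,2.9,0],"fingers": 1}
    - {"delta_pos": [0.15,-0.01,-0.44],"dr": [-0.1,4.4,0],"fingers": 1}

```text
time: 16.02
tool_pos: [0.5389, -0.0665, 0.0898]
tool_rot: [3.135, -0.86, 1.681]
contact_force: [0.5, -0.8, -2.9]
opening: 0.0174
grip_force: 55.0
```

```bash
python3 arc.py 20 75
```

```text
X -42.134827410708844 lat -0.000616920417242733
20t 16.025 tip [0.5255 0.0648 0.0455] yaw 95.8 pitch 4.6 roll 0.0 F [ 0.5 -0.8 -2.9] tcp [ 0.5389 -0.0665  0.0898]
 dp [-0.05, -0.0, -0.07] dr [-0.0, 1.4, -0.0]
30t 16.025 tip [0.5255 0.0648 0.0455] yaw 95.8 pitch 4.6 roll 0.0 F [ 0.5 -0.8 -2.9] tcp [ 0.5389 -0.0665  0.0898]
 dp [-0.24, -0.01, 0.14] dr [-0.1, 5.4, -0.0]
45t 16.025 tip [0.5255 0.0648 0.0455] yaw 95.8 pitch 4.6 roll 0.0 F [ 0.5 -0.8 -2.9] tcp [ 0.5389 -0.0665  0.0898]
 dp [-0.26, -0.01, 0.67] dr [-0.1, 10.4, -0.0]
60t 16.025 tip [0.5255 0.0648 0.0455] yaw 95.8 pitch 4.6 roll 0.0 F [ 0.5 -0.8 -2.9] tcp [ 0.5389 -0.0665  0.0898]
 dp [-0.21, -0.01, 1.28] dr [-0.1, 14.4, -0.0]
75t 16.025 tip [0.5255 0.0648 0.0455] yaw 95.8 pitch 4.6 roll 0.0 F [ 0.5 -0.8 -2.9] tcp [ 0.5389 -0.0665  0.0898]
 dp [0.31, -0.01, 1.8] dr [-0.1, 15.4, -0.0]
```

Call:
step_arm:
  increments:
    - {"delta_pos": [-0.05,0,-0.07],"dr": [0,1.4,0],"fingers": 1}
    - {"delta_pos": [-0.15,0,0.03],"dr": [0,3.4,0],"fingers": 1}
    - {"delta_pos": [-0.24,-0.01,0.14],"dr": [-0.1,5.4,0],"fingers": 1}
    - {"delta_pos": [-0.25,-0.01,0.4],"dr": [-0.1,7.9,0],"fingers": 1}
    - {"delta_pos": [-0.26,-0.01,0.67],"dr": [-0.1,10.4,0],"fingers": 1}

```text
time: 16.65
tool_pos: [0.5385, -0.063, 0.0834]
tool_rot: [3.131, -1.043, 1.684]
contact_force: [-0.2, -0.3, -3.2]
opening: 0.0178
grip_force: 55.0
```

```bash
python3 arc.py 45 105
python3 - <<'E'
from h import *
for n in ("side","wrist"):
    im=viewer.read_camera(n); cv2.imwrite(f"pics/{n}6.png",im[:,:,::-1])
E
```

```text
X -32.768279748018195 lat -0.0005108651647361857
45t 16.65 tip [0.5246 0.0741 0.0638] yaw 95.8 pitch 15.1 roll -0.0 F [-0.2 -0.3 -3.2] tcp [ 0.5385 -0.063   0.0834]
 dp [-0.0, 0.01, -0.01] dr [0.0, -0.1, -0.0]
60t 16.65 tip [0.5246 0.0741 0.0638] yaw 95.8 pitch 15.1 roll -0.0 F [-0.2 -0.3 -3.2] tcp [ 0.5385 -0.063   0.0834]
 dp [-0.06, 0.0, 0.6] dr [0.0, 3.9, -0.0]
75t 16.65 tip [0.5246 0.0741 0.0638] yaw 95.8 pitch 15.1 roll -0.0 F [-0.2 -0.3 -3.2] tcp [ 0.5385 -0.063   0.0834]
 dp [0.35, 0.0, 1.2] dr [-0.0, 4.9, -0.0]
90t 16.65 tip [0.5246 0.0741 0.0638] yaw 95.8 pitch 15.1 roll -0.0 F [-0.2 -0.3 -3.2] tcp [ 0.5385 -0.063   0.0834]
 dp [0.97, -0.0, 2.15] dr [-0.0, 4.9, -0.0]
98t 16.65 tip [0.5246 0.0741 0.0638] yaw 95.8 pitch 15.1 roll -0.0 F [-0.2 -0.3 -3.2] tcp [ 0.5385 -0.063   0.0834]
 dp [1.31, -0.0, 2.64] dr [-0.0, 4.9, -0.0]
105t 16.65 tip [0.5246 0.0741 0.0638] yaw 95.8 pitch 15.1 roll -0.0 F [-0.2 -0.3 -3.2] tcp [ 0.5385 -0.063   0.0834]
 dp [1.56, -0.01, 3.08] dr [-0.0, 4.9, -0.0]
```

Call:
step_arm:
  increments:
    - {"delta_pos": [-0.04,0,0.3],"dr": [0,2,0],"fingers": 1}
    - {"delta_pos": [-0.06,0,0.6],"dr": [0,3.9,0],"fingers": 1}
    - {"delta_pos": [0.15,0,0.9],"dr": [0,4.5,0],"fingers": 1}
    - {"delta_pos": [0.35,0,1.2],"dr": [0,4.9,0],"fingers": 1}
    - {"delta_pos": [0.65,0,1.7],"dr": [0,4.9,0],"fingers": 1}

```text
time: 17.38
tool_pos: [0.5366, -0.0449, 0.0807]
tool_rot: [3.129, -1.126, 1.687]
contact_force: [0.8, 0.1, -2.2]
opening: 0.0174
grip_force: 55.0
```

```bash
python3 arc.py 90 120
python3 - <<'E'
from h import *
im=viewer.read_camera("wrist"); i2=viewer.read_camera("side")
cv2.imwrite("pics/v7.png",np.hstack([cv2.resize(im[0:300,140:500,::-1],(480,400)),cv2.resize(i2[180:280,280:360,::-1],(320,400),interpolation=cv2.INTER_CUBIC)]))
E
```

```text
X -13.361025090127908 lat -0.0004985988007527715
90t 17.375 tip [0.5225 0.0934 0.0726] yaw 95.8 pitch 19.8 roll 0.0 F [ 0.8  0.1 -2.2] tcp [ 0.5366 -0.0449  0.0807]
 dp [0.24, -0.0, 0.46] dr [-0.0, 0.2, 0.0]
98t 17.375 tip [0.5225 0.0934 0.0726] yaw 95.8 pitch 19.8 roll 0.0 F [ 0.8  0.1 -2.2] tcp [ 0.5366 -0.0449  0.0807]
 dp [0.55, -0.01, 0.98] dr [-0.0, 0.2, 0.0]
105t 17.375 tip [0.5225 0.0934 0.0726] yaw 95.8 pitch 19.8 roll 0.0 F [ 0.8  0.1 -2.2] tcp [ 0.5366 -0.0449  0.0807]
 dp [0.76, -0.01, 1.43] dr [-0.0, 0.2, 0.0]
112t 17.375 tip [0.5225 0.0934 0.0726] yaw 95.8 pitch 19.8 roll 0.0 F [ 0.8  0.1 -2.2] tcp [ 0.5366 -0.0449  0.0807]
 dp [0.98, -0.01, 1.88] dr [-0.0, 0.2, 0.0]
120t 17.375 tip [0.5225 0.0934 0.0726] yaw 95.8 pitch 19.8 roll 0.0 F [ 0.8  0.1 -2.2] tcp [ 0.5366 -0.0449  0.0807]
 dp [1.14, -0.01, 2.47] dr [-0.0, 0.2, 0.0]
```

View pics/v7.png

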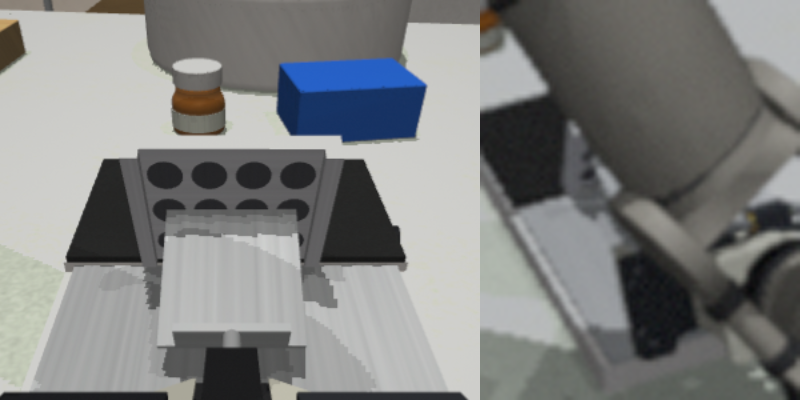

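The plate stands nearly upright at the step, square. Its wells face (rows 150-265) is towards the arm and the blade tip is on it at (232,212). Next I'll push it on past upright.

Call:
step_arm:
  increments:
    - {"delta_pos": [0.25,0,0.46],"dr": [0,0.2,0],"fingers": 1}
    - {"delta_pos": [0.4,0,0.72],"dr": [0,0.2,0],"fingers": 1}
    - {"delta_pos": [0.55,0,0.98],"dr": [0,0.2,0],"fingers": 1}
    - {"delta_pos": [0.66,0,1.2],"dr": [0,0.2,0],"fingers": 1}
    - {"delta_pos": [0.76,0,1.43],"dr": [0,0.2,0],"fingers": 1}

```text
time: 18.1
tool_pos: [0.5349, -0.029, 0.0813]
tool_rot: [3.129, -1.129, 1.686]
contact_force: [0.4, 0.3, -1.5]
opening: 0.0177
grip_force: 55.0
```

Call:
step_arm:
  increments:
    - {"delta_pos": [0.1,0,0.22],"dr": [0,0,0],"fingers": 1}
    - {"delta_pos": [0.22,0,0.45],"dr": [0,0,0],"fingers": 1}
    - {"delta_pos": [0.3,0,0.7],"dr": [0,0,0],"fingers": 1}
    - {"delta_pos": [0.38,0,1.0],"dr": [0,0,0],"fingers": 1}
    - {"delta_pos": [0.38,0,1.0],"dr": [0,0,0],"fingers": 1}

```text
time: 18.73
tool_pos: [0.5337, -0.0182, 0.0804]
tool_rot: [3.13, -1.13, 1.686]
contact_force: [0.6, 0.1, -1.7]
opening: 0.0181
grip_force: 55.0
```

```bash
cat > chk.py <<'E'
from h import *
import sys
p=viewer.camera_params("wrist"); im=viewer.read_camera("wrist"); cv2.imwrite("pics/%s.png"%sys.argv[1],im[:,:,::-1])
t=tipnow()[0]; print((t-E0)@U*1000-3.8)
# predicted pixels of a plate lying wells up, rails' top at z=.051, centre 34 mm past the step
X=[W(x+.0038,y,z) for x,y,z in [(-.006,-.05,.051),(-.006,.05,.051),(.074,.05,.051),(.074,-.05,.051),(.034,0,.045)]]
print(proj(p,X).round(0).tolist())
g=cv2.cvtColor(im,cv2.COLOR_RGB2GRAY)
for r in range(40,240,8): print(r,g[r,200:460:10])
E
python3 chk.py w8
```

```text
13.308035856973834
[[242.0, 200.0], [388.0, 200.0], [374.0, 145.0], [254.0, 144.0], [315.0, 176.0]]
40 [200 201 201 201 200  89  99 101 104 109 111 113 114 115 114 115 115 112
 110 111 109 106 104  99  94 200]
48 [201 201 202 202 200 200  99 103 106 109 111 112 113 115 116 115 116 114
 111 109 109 105 102 100  90 197]
56 [202 202 202 203 203 201  88 203 204 203 203 112 114 115 115 100  91  91
  90  91  91  91  91  91  90 202]
64 [202 203 203 203 203 203 200  94 101 107  96 111 113 114 116  79  91  91
  91  90  90  91  91  91  90  91]
72 [202 203 203 203 203 204 205 100 106 106  94  95  99 104 108  59  36  91
  91  91  91  91  91  92  91  89]
80 [203 204 204 204 203 205 204  77  68  66  69 205 205 204 204  53  37  49
  49  48  49  48  49  48  48  48]
88 [204 204 204 204 204 204 205  59  72  76  63 205 205 205 205  38  38  49
  49  49  49  49  48  48  48  48]
96 [204 204 205 205 205 206 206 100 113 133 103 200 205 205 206 149  38  49
  49  49  47  48  48  49  48  47]
104 [205 205 205 206 206 206 203  98 112 117 104 193 206 206 206 203  37  48
  48  49  47  48  48  49  48  48]
112 [205 
[... 1066 characters left out ...]

 208  38  38  37  38  39 104 206]
192 [ 38  39  37  39  38 116 208 184 185 185 183 176 181 197 204 201 194 155
 115  39  39  39  37  38  38 207]
200 [ 35  37  39  38  39 118 117 184 185 186 184 178 179 176 182 199 193 114
 113  39  39  40  40  39  38 207]
208 [ 35  35  36  36  40  38  36 183 185 187 185 178 179 176 183 175 176  39
  38  39  38  38  38  40  39  40]
216 [ 21  22  21  22  22  22  57 183 186 187 186 179 180 177 185 174 174  21
  23  23  21  22  22  21  22  21]
224 [162 160 166 164 167 162 178 182 186 187 187 178 180 178 186 173 175 183
 189 183 186 186 181 183 190 131]
232 [166 166 169 164 164 164 181 183 186 188 189 180 181 179 187 175 176 187
 188 187 185 188 181 186 185 187]
```

The pixel rows show the plate lying wells up on the black deck (columns 250-385, rows 142-206), with black deck visible in front of it. Now I'll take the turner back.

Run:
```python
from h import *
lat=(tipnow()[0]-E0)@V; Z=lambda x,z:W(x,lat,z)
planT((Z(-.03,.085),95.8,18),(Z(-.08,.10),95.8,12),(Z(-.12,.11),95.8,6),([.51,-.06,.11],92,0),([.49,-.10,.11],88,0))
```

```text
t 18.775 tip [0.5196 0.12   0.0727] yaw 95.8 pitch 20.0 roll 0.0 F [ 0.5  0.1 -2.3] tcp [ 0.5337 -0.0184  0.0804]
 dp [-0.44, 0.02, -4.96] dr [-0.0, -2.0, -0.0]
 dp [0.17, 0.05, -10.55] dr [0.0, -8.0, -0.0]
 dp [0.8, 0.08, -14.88] dr [0.1, -14.0, -0.0]
 dp [0.54, -3.64, -18.68] dr [-3.0, -20.1, 2.2]
 dp [-1.02, -6.93, -22.01] dr [-6.3, -20.1, 4.5]
```

Call:
step_arm:
  increments:
    - {"delta_pos": [-0.2,0,-2.5],"dr": [0,-1,0],"fingers": 1}
    - {"delta_pos": [-0.2,0,-6],"dr": [0,-3,0],"fingers": 1}
    - {"delta_pos": [0.3,0.05,-10.5],"dr": [0,-8,0],"fingers": 1}
    - {"delta_pos": [0.8,0.1,-14.9],"dr": [0.1,-14,0],"fingers": 1}
    - {"delta_pos": [0.55,-3.6,-18.7],"dr": [-3,-20.1,2.2],"fingers": 1}

```text
time: 19.4
tool_pos: [0.5163, -0.1895, 0.1659]
tool_rot: [3.131, -0.773, 1.618]
contact_force: [0.2, -0.6, -0.7]
opening: 0.0179
grip_force: 55.0
```

Run:
```python
from h import *
planT(([.49,-.11,.10],88,0),([.47,-.15,.09],84,0),([.46,-.175,.06],81.6,0),([.46,-.177,.03],81.6,0))
```

```text
t 19.4 tip [ 0.5119 -0.0619  0.1102] yaw 92.0 pitch -0.4 roll -0.2 F [ 0.2 -0.6 -0.7] tcp [ 0.5163 -0.1895  0.1659]
 dp [-4.13, -3.28, -2.52] dr [-2.7, 0.3, 3.0]
 dp [-7.54, -6.33, -4.49] dr [-5.5, 0.3, 5.9]
 dp [-11.33, -7.98, -4.01] dr [-7.2, 0.3, 7.6]
 dp [-13.56, -8.01, -2.0] dr [-7.2, 0.3, 7.6]
```

Call:
step_arm:
  increments:
    - {"delta_pos": [-4.1,-3.3,-2.5],"dr": [-2.7,0.3,3],"fingers": 1}
    - {"delta_pos": [-7.5,-6.3,-4.5],"dr": [-5.5,0.3,5.9],"fingers": 1}
    - {"delta_pos": [-11.3,-8,-4],"dr": [-7.2,0.3,7.6],"fingers": 1}
    - {"delta_pos": [-13.5,-8,-2],"dr": [-7.2,0.3,7.6],"fingers": 1}
    - {"delta_pos": [-13.5,-8,-2],"dr": [-7.2,0.3,7.6],"fingers": 1}

```text
time: 20.02
tool_pos: [0.4386, -0.3007, 0.0827]
tool_rot: [-3.137, -0.788, 1.424]
contact_force: [-0.1, 0.8, -0.5]
opening: 0.018
grip_force: 55.0
```

Run:
```python
from h import *
planT(([.458,-.178,.02],81.6,0),([.458,-.178,.010],81.6,0),([.458,-.178,.0055],81.6,0),([.458,-.178,.004],81.6,0))
p=viewer.camera_params("wrist"); t=tipnow()[0]; im=viewer.read_camera("wrist"); cv2.imwrite("pics/w9.png",im[:,:,::-1])
g=cv2.cvtColor(im,cv2.COLOR_RGB2GRAY)
pl=viewer.camera_params("wrist"); f=frame(81.6,45)[1]
print(proj(p,[t,t-.074*f]))
hi=(g>110).astype('uint8')*255; 
for r in (150,160,175,190): print(r,g[r,240:400:4])
print(g[125:230:3,316])
```

```text
t 20.025 tip [ 0.4573 -0.1736  0.0289] yaw 81.5 pitch 0.5 roll 0.4 F [-0.1  0.8 -0.5] tcp [ 0.4386 -0.3007  0.0827]
 dp [-0.82, 0.12, 0.29] dr [-0.2, -0.5, -0.4]
 dp [-1.53, 0.13, 0.99] dr [-0.2, -0.5, -0.4]
 dp [-1.85, 0.13, 1.31] dr [-0.2, -0.5, -0.4]
 dp [-1.96, 0.13, 1.41] dr [-0.2, -0.5, -0.4]
[[313.83118489 156.95476851]
 [313.67063609 251.87519788]]
150 [206 209 208 209 208 208 210 209 210 208 208 208 209 206 208 206 207 208
 210 210 210 207 202 200 211 211 211 211 211 211 211 211 210 211 210 211
 211 210 210 211]
160 [208 207 207 205 207 208 203 182 182 175 184 204 201 206 200 203 202 196
 199 204 200 200 202 198 208 203 198 201 204 198 199  40 211 211 211 211
 211 211 210 211]
175 [ 37  37  37  37  37  37 188 205 203 199 208 205 203 206 201 205 202 196
 200 205 201 201 201 195 206 205 201 198 205 200 199  68  38 211 211 211
 211 211 211 211]
190 [ 37  38  37  36  37  36 133 135 192 201 208 205 203 205 202 205 201 197
 200 204 200 200 201 194 205 206 203 196 206 201 196 141  42  44 211 212
 210 211 211 211]
[202 205 207 202 206 203 200 202 210 203 208 204 204 205 204 205 205 205
 205 205 204 204 204 204 203 204 203 203 203 195 133 133 134 134 134]
```

Call:
step_arm:
  increments:
    - {"delta_pos": [-0.8,-0.1,0.3],"dr": [-0.2,-0.5,-0.4],"fingers": 1}
    - {"delta_pos": [-1.5,-0.25,1.0],"dr": [-0.2,-0.5,-0.4],"fingers": 1}
    - {"delta_pos": [-1.8,-0.25,1.26],"dr": [-0.2,-0.5,-0.4],"fingers": 1}
    - {"delta_pos": [-1.92,-0.25,1.38],"dr": [-0.2,-0.5,-0.4],"fingers": 1}
    - {"delta_pos": [-1.92,-0.25,1.38],"dr": [-0.2,-0.5,-0.4],"fingers": 1}

```text
time: 20.7
tool_pos: [0.4367, -0.3047, 0.0609]
tool_rot: [3.131, -0.776, 1.438]
contact_force: [0.0, -0.1, -2.2]
opening: 0.0179
grip_force: 55.0
```

Run:
```python
from h import *
t=tipnow()[0]; t[2]=.004; planT((t,81.6,0))
```

```text
t 20.7 tip [ 0.4553 -0.1783  0.0055] yaw 81.7 pitch -0.2 roll -0.2 F [ 0.  -0.1 -2.2] tcp [ 0.4367 -0.3047  0.0609]
 dp [-0.16, -0.0, 0.13] dr [0.1, 0.2, 0.2]
```

Call:
step_arm:
  increments:
    - {"delta_pos": [0,0,0],"dr": [0,0,0],"fingers": 1}
    - {"delta_pos": [-0.02,0,0.02],"dr": [0,0,0],"fingers": 1}
    - {"delta_pos": [-0.04,0,0.04],"dr": [0,0,0],"fingers": 1}
    - {"delta_pos": [-0.06,0,0.06],"dr": [0,0,0],"fingers": 1}
    - {"delta_pos": [-0.06,0,0.06],"dr": [0,0,0],"fingers": 1}

```text
time: 21.32
tool_pos: [0.4366, -0.3048, 0.06]
tool_rot: [3.131, -0.776, 1.437]
contact_force: [-0.4, 0.7, -2.1]
opening: 0.0179
grip_force: 55.0
```

Run:
```python
from h import *
t=tipnow()[0]; t[2]=.004; planT((t,81.6,0))
```

```text
t 21.325 tip [ 0.4552 -0.1783  0.0046] yaw 81.7 pitch -0.2 roll -0.2 F [-0.4  0.7 -2.1] tcp [ 0.4366 -0.3048  0.06  ]
 dp [-0.09, -0.0, 0.07] dr [0.1, 0.2, 0.2]
```

Call:
step_arm:
  increments:
    - {"delta_pos": [-0.03,0,0.02],"dr": [0.1,0.2,0.2],"fingers": 1}
    - {"delta_pos": [-0.06,0,0.05],"dr": [0.1,0.2,0.2],"fingers": 1}
    - {"delta_pos": [-0.09,0,0.08],"dr": [0.1,0.2,0.2],"fingers": 1}
    - {"delta_pos": [-0.1,0,0.09],"dr": [0.1,0.2,0.2],"fingers": 1}
    - {"delta_pos": [-0.1,0,0.09],"dr": [0.1,0.2,0.2],"fingers": 1}

```text
time: 21.95
tool_pos: [0.4366, -0.3049, 0.059]
tool_rot: [3.136, -0.779, 1.433]
contact_force: [-0.5, -1.8, 1.2]
opening: 0.0176
grip_force: 55.0
```

It is standing on the mat at about 3 N. Releasing.

Call:
step_arm:
  increments:
    - {"delta_pos": [0,0,0],"dr": [0,0,0],"fingers": 0.5}
    - {"delta_pos": [0,0,0],"dr": [0,0,0],"fingers": 0.2}
    - {"delta_pos": [0,0,0],"dr": [0,0,0],"fingers": -0.2}
    - {"delta_pos": [0,0,0],"dr": [0,0,0],"fingers": -0.6}
    - {"delta_pos": [0,0,0],"dr": [0,0,0],"fingers": -1}

```text
time: 22.58
tool_pos: [0.4366, -0.3048, 0.0587]
tool_rot: [3.136, -0.779, 1.433]
contact_force: [-0.4, 0.3, 0.4]
opening: 0.0584
grip_force: 0.0
```

Call:
step_arm:
  increments:
    - {"delta_pos": [0,0,0],"dr": [0,0,0],"fingers": -1}
    - {"delta_pos": [0,0,0],"dr": [0,0,0],"fingers": -1}
    - {"delta_pos": [0,0,-2],"dr": [0,0,0],"fingers": -1}
    - {"delta_pos": [0,0,-5],"dr": [0,0,0],"fingers": -1}
    - {"delta_pos": [0,0,-9],"dr": [0,0,0],"fingers": -1}

```text
time: 23.2
tool_pos: [0.4272, -0.3674, 0.1231]
tool_rot: [3.138, -0.781, 1.432]
contact_force: [-0.2, -1.0, 0.5]
opening: 0.0914
grip_force: 0.0
```

Call:
step_arm:
  increments:
    - {"delta_pos": [0,0,-4],"dr": [0,0,0],"fingers": -1}
    - {"delta_pos": [2,0,-6],"dr": [0,0,0],"fingers": -1}
    - {"delta_pos": [4,0,-8],"dr": [0,0,0],"fingers": -1}
    - {"delta_pos": [6,0,-10],"dr": [0,0,0],"fingers": -1}
    - {"delta_pos": [6,0,-10],"dr": [0,0,0],"fingers": -1}

```text
time: 23.82
tool_pos: [0.4234, -0.3952, 0.2379]
tool_rot: [3.132, -0.775, 1.435]
contact_force: [-0.3, -0.4, -0.5]
opening: 0.092
grip_force: 0.0
```

Run:
```python
from h import *
p=viewer.camera_params("wrist"); im=viewer.read_camera("wrist"); cv2.imwrite("pics/w10.png",im[:,:,::-1])
g=cv2.cvtColor(im,cv2.COLOR_RGB2GRAY)
t=np.array([.4552,-.1783,.0065]); f=frame(81.7,45)[1]; q=frame(81.7,45)[0][:,1]
C=[t-.033*q,t+.033*q,t-.07*f]; print('pred tip corners, heel',proj(p,C).round(1).tolist())
M=[[.3965,-.1514,.004],[.4985,-.1563,.004],[.4909,-.2938,.004],[.3892,-.2874,.004]]; P=proj(p,M).round(0).astype(int); print('mat',P.tolist())
x0,y0=P.min(0);x1,y1=P.max(0)
m=np.zeros_like(g); cv2.fillConvexPoly(m,P,255); m=cv2.erode(m,np.ones((7,7))); b=((g>110)&(m>0)).astype('uint8')*255
c=max(cv2.findContours(b,0,1)[0],key=cv2.contourArea); h=cv2.convexHull(c); a=cv2.approxPolyDP(h,.03*cv2.arcLength(h,True),True)[:,0]
print('blade',a.tolist(),onplane(p,a,.0065).round(4).tolist())
# plate on raised deck, side and scene views: predicted vs bright region
print(robot.observe()['time'])
pl=[W(x+.0038,y,.051) for x,y in [(-.006,-.05),(-.006,.05),(.074,.05),(.074,-.05)]]
Dk=[W(x+.0038,y,.036) for x,y in [(.002,-.097),(.002,.097),(.127,.097),(.127,-.097)]]
for n in ("side","scene"):
    pp=viewer.camera_params(n); gg=cv2.cvtColor(viewer.read_camera(n),cv2.COLOR_RGB2GRAY); cv2.imwrite(f"pics/{n}10.png",gg)
    m=np.zeros_like(gg); cv2.fillConvexPoly(m,proj(pp,Dk).round().astype(int),255); b=((gg>80)&(m>0)).astype('uint8')*255
    c=max(cv2.findContours(b,0,1)[0],key=cv2.contourArea); r=cv2.approxPolyDP(cv2.convexHull(c),4,True)[:,0]
    X=onplane(pp,r,.049); print(n,'plate px',r.tolist(),'warmer x,y mm',np.c_[(X-E0)@U*1000-3.8,(X-E0)@V*1000].round(0).tolist(),'pred',proj(pp,pl).round(0).tolist())
```

```text
pred tip corners, heel [[284.6, 195.9], [341.0, 196.2], [312.6, 248.9]]
mat [[261, 184], [346, 178], [362, 283], [265, 290]]
blade [[340, 198], [342, 256], [312, 253], [283, 235], [285, 198]] [[0.4863, -0.1854, 0.0065], [0.4753, -0.2605, 0.0065], [0.4438, -0.2524, 0.0065], [0.4151, -0.2257, 0.0065], [0.4227, -0.1766, 0.0065]]
23.875
side plate px [[329, 214], [328, 220], [288, 231], [275, 209], [319, 200]] warmer x,y mm [[13.0, 47.0], [-14.0, 32.0], [-13.0, -102.0], [112.0, -101.0], [97.0, 48.0]] pred [[303.0, 225.0], [332.0, 217.0], [322.0, 203.0], [294.0, 211.0]]
scene plate px [[413, 246], [389, 254], [366, 234], [390, 226]] warmer x,y mm [[82.0, 51.0], [5.0, 52.0], [9.0, -54.0], [92.0, -60.0]] pred [[362.0, 235.0], [385.0, 254.0], [410.0, 246.0], [387.0, 228.0]]
```

```bash
python3 -c "
from cell import robot
print(robot.hand_in())"
```

```text
the job is handed in; nothing more can be done
None
```

The job is handed in at about 24 s, but the hand-in returned no verdict: by the cameras, the plate lies wells up on the raised deck about 45 mm past the step (after about 2 s at 8–9 N against it), and the turner stands flat about 6 mm off its mat's centre, released.

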